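# Pair an electronic shelf label and hold it pressed home behind the rack's lip

### The arm

A 6-joint arm with a two-finger parallel gripper is mounted at the origin on a cart in front of the work surface, level with it; the furniture and walls round the work are solid. World frame = base frame: x ahead of the robot, y to its left, z up, the work surface at z = 0. Lengths are in mm, angles in rad, forces in N, time in s.
With the tool pointing down it reaches from about 275 to 750 mm from the base axis. Payload 10.2 kg.
Tool frame: the origin (TCP) lies at the centre of the arm's flange, where the gripper is bolted on; the fingertips stand 173 mm ahead of it and the grasp point (between the pads) lies 155 mm ahead of it; z points along the fingers, y is the line along which they close (so a half turn about z gives the same grasp; the last joint's range is limited). The gripper opens to 85 mm and grips with 20 to 120 N. Pads are 22 mm wide; open, the fingers measure 114 mm over their backs; the gripper's body (76 mm by 85 mm) begins 54 mm behind the grasp point. The pads swing forward as they close: fully open they stand 13 mm farther back than shut.
Start: joints at [-1.388, 0.313, 1.498, -0, 1.331, -0.223], TCP at [207.234, -482.376, 404.694] pointing down, gripper open.
Joint ranges: [-2.94, 2.94], [-0.97, 2.17], [0.19, 2.56], [-1.23, 4.37], [0.02, 3.11], [-2.88, 2.88]. Speed limits (rad/s): [2.39, 2.39, 3.01, 3.14, 3.14, 3.14].

### API

Orientations are given as a unit quaternion [w, x, y, z].
In Python, from rig import status, capture, camera_info, ticket gives the robot as it stands.
- The arm moves only by the shell command python3 -m crank 'ROWS' [FORCE]. ROWS is JSON, a list of rows, each a list of 7 numbers: the shift along the tool's x, y, z as a fraction of full scale, then the turn, a rotation vector about the tool's x, y, z as a fraction of full scale, then the closure, from 0 (fully open) to 1 (shut). A call has 1 to 12 rows; each row is the pose to reach, as a shift and turn from the pose commanded when the call began, along the tool's axes at that moment; what a row does not reach only later rows make up. Full scale, the value 1, is 0.1 m for a shift and 45 degrees for a turn. A row lasts 1/10 s, in which the tool goes at most 50 mm and 8.59 degrees, less where a joint would pass 70% of its speed; a pose out of reach is approached as far as the arm can. A call with a number of a shift or a turn outside -1 to 1 is refused whole. A call with a gripper value outside its range is refused whole. The fingers move at their own pace and stop on an object; FORCE is the grip in N (left out, the last holds). Time passes only in rows, so rows that repeat a pose let the fingers close. It gives the time, the measured TCP pose, the force, the opening and the grip force at its end, in the units of the state.
- status.sense(): the state, without advancing time (a new reading comes with each control period).
- capture(name): name is "scene" or "top" or "wrist"; returns (picture, depth): 400x640x3 uint8, red, green, blue; 400x640 float32, mm along the optical axis (not along the pixel's ray), 0 where there is no reading.
- camera_info(name): a dict with "K" (3x3 intrinsics, pixels), "camera_from_world" (4x4, takes a point from world to camera coordinates). Camera axes: x right, y up, looking along -z (the intrinsics and any distortion apply to the point x, -y, -z); pixel columns grow to the right and rows downward; lengths in mm; the calibration is good to about 2 mm. A picture is of the moment at which its call begins: read the wrist's pose just before it. camera_info takes no time and is no camera call; for the wrist camera it gives the pose at the moment of the call.
- ticket.finish_job(): hands the job in; it is judged then, once.
The state is a dict: "time_s": time; "joints": joint angles; "dq": joint speeds; "tau": joint torques, N m; "eef_pos": TCP position; "ee_rot": TCP orientation; "force": force on the tool from outside, world axes, zero at the start; "wrist_torque": the same for the moment, N m; "grip_width": opening from 0.0 (shut) to 1.0 (fully open); "grip_force": force on a finger pad.
Only numpy, scipy, OpenCV 4.12 (cv2) and the standard library are available. Lean on these libraries where they do the work, as an engineer would, in place of code of your own. Each camera call takes 0.05 s, during which the arm holds its last target. There are 200 camera calls.

### The job

Take the electronic label out of its black stand and, to pair it, press its brass foot down on the blue contact pad and then on the yellow one. Then, screen facing the front, push it down behind the lip of the white rack, between the yellow cheeks, until its spring seat is fully down, and finish still gripping the label and holding it pressed home (the spring lifts it if you let go). Leave the beaker, the brown bottle, the marker and the tape roll where they are.

Things in the scene. Friction and masses are not known exactly. Their poses are not given: they have to be found in the camera images.
- label: electronic shelf label: upright white plate 60 mm wide (y), 90 mm tall (z), about 50 g, grey screen with a red bar on its front (-x) face. Top 46 mm: 10 mm thick (x); below, a blade 6 mm thick; under the blade's middle a brass foot 10 x 6 mm, 8 mm long. Origin: centre of the foot's underside. Starts upright in the black stand; grip it across its thickness, near the top
- label_foot (a point): centre of the underside of the label's brass contact foot (same point as the label's origin)
- label_screen (a point): centre of the label's screen: on its front (-x) face, 64 mm above the foot's underside
- stand: black charging stand, 60 x 90 mm, 40 mm high, fixed; origin at the centre of its underside; its groove (10 mm wide in x, 66 mm long in y) runs along its y axis and is open at the top. In it the label's foot is 4 mm above the worktop, its top at 94 mm, label axes parallel to the stand's
- rack: low white shelf rack, 220 mm wide (y), 83 mm high, fixed, two dishes on it. Along its front (-x) edge a grey lip with a slot behind it, open at the top; the label bay is the part of the slot between two yellow cheeks (a yellow bar on the lip marks each). Origin on the worktop straight under the bay's middle. Low clear strips with paper beside the bay (tops at 94 mm) are not part of the job
- bay_mouth (a point): middle of the label bay's mouth, on the slot's centre line, 83 mm above the worktop. Bay 66 mm long along the rack's y, slot 9 mm wide in its x; lip and cheeks flare to a mouth about 20 x 75 mm, walls straight from 75 mm above the worktop down; top edge of the flared lip at 89 mm
- seat (a joint): red spring seat at the bottom of the bay, m pressed down: 0 up (its top 50 mm above the worktop), 0.008 at its stop (top at 42 mm). It takes 3 N to start, 8 N at the stop, and pushes the label back up when let go
- pad_blue (a joint): blue contact pad, m pressed down: 0 up, 0.005 at its stop, which takes 4 N; springs back
- pad_blue_top (a point): centre of the top of the blue contact pad, a sprung round button 24 mm across on a grey 40 mm housing standing on the worktop; top 21 mm above the worktop, 9 mm above the housing
- pad_yellow (a joint): yellow contact pad, m pressed down: 0 up, 0.005 at its stop, which takes 4 N; springs back
- pad_yellow_top (a point): centre of the top of the yellow contact pad, a sprung round button 24 mm across on a grey 40 mm housing standing on the worktop; top 21 mm above the worktop, 9 mm above the housing
- beaker: clear plastic beaker, 64 mm wide, 74 mm tall, origin under its centre; bystander
- brown_bottle: brown bottle with dark cap, 50 mm wide, 85 mm tall, origin under its centre; bystander
- marker: white marker with a red cap lying down, 132 mm long along its y, 13 mm high; bystander
- tape_roll: yellow roll of tape lying flat, 60 mm wide, 13 mm high; bystander
Things that resemble listed ones, but are neither listed nor needed, are in the scene too. What is shaped like the part that bears pad_yellow but pink or turquoise is not meant.

How it is judged:
By the outcome, as a careful person would: the job done as asked, in the order asked, and still so for the second after the job is handed in, while the arm keeps its last pose, push and grip.
It also fails if it takes over 58 s, if anything falls off the work surface, if the arm or the gripper's body presses on something with over 40 N, if the wrist force passes 120 N, or if a joint passes its speed limit or range.

## Working session

There is one attempt and no reset: what is moved stays moved. The work goes in short steps, Python scripts to look and compute and a shell command to move; the robot and the scene stay as the last step left them, time stands still between calls to the robot, and variables do not carry over. Pictures are saved under pics/ and viewed, at most 12 in all, crops included, and the job is handed in when it is done.

```bash
mkdir -p pics; ls; python3 - <<'E'
from rig import status,capture,camera_info
import cv2,numpy as np
print(status.sense())
for n in("scene","top"):
    p,d=capture(n); ci=camera_info(n); print(n,ci)
    cv2.imwrite(f"pics/{n}0.png",p[...,::-1]); np.savez(f"{n}0.npz",p=p,d=d,K=ci["K"],T=ci["camera_from_world"])
E
```

```text
pics
{'time_s': 0.0, 'joints': array([-1.38840235e+00,  3.13488631e-01,  1.49843551e+00,  1.03109537e-05,
        1.33099126e+00, -2.23401262e-01]), 'dq': array([-0.00136915,  0.00151584,  0.0005914 , -0.00092255, -0.00047887,
       -0.00010995]), 'tau': array([ 1.03205981e-03, -4.12263787e+01, -2.59748447e+01, -1.58124249e-05,
        4.16958559e-03, -8.05302022e-06]), 'eef_pos': array([ 207.22705387, -482.33933895,  404.11574736]), 'ee_rot': array([-6.61132879e-04,  9.79486830e-01,  2.01507105e-01,  1.85657241e-05]), 'force': array([ 0.78622975, -0.35299078,  0.63877761]), 'wrist_torque': array([-0.04190333, -0.03578973, -0.02609268]), 'grip_force': 0.0, 'grip_width': 1.001362219042727}
scene {'K': array([[426.13234084,   0.        , 324.79101816],
       [  0.        , 426.13234084, 206.06213101],
       [  0.        ,   0.        ,   1.        ]]), 'camera_from_world': array([[-7.06528036e-01, -7.07672673e-01, -4.18585894e-03,
         4.22093984e+02],
       [ 5.39715135e-01, -5.42649120e-01,  6.43614407e-01,
        -2.94162146e+02],
       [-4.57739781e-01,  4.52472452e-01,  7.65338470e-01,
        -1.18908421e+03],
       [ 0.00000000e+00,  0.00000000e+00,  0.00000000e+00,
         1.00000000e+00]])}
top {'K': array([[503.11941103,   0.        , 327.57218408],
       [  0.        , 503.11941103, 197.1750109 ],
       [  0.        ,   0.        ,   1.        ]]), 'camera_from_world': array([[ 2.33092863e-02, -9.99726166e-01, -2.06647344e-03,
         5.87951912e+01],
       [ 9.82341655e-01,  2.25200319e-02,  1.85735620e-01,
        -5.20352439e+02],
       [-1.85638222e-01, -6.35934767e-03,  9.82597583e-01,
        -1.33108783e+03],
       [ 0.00000000e+00,  0.00000000e+00,  0.00000000e+00,
         1.00000000e+00]])}
```

View pics/top0.png

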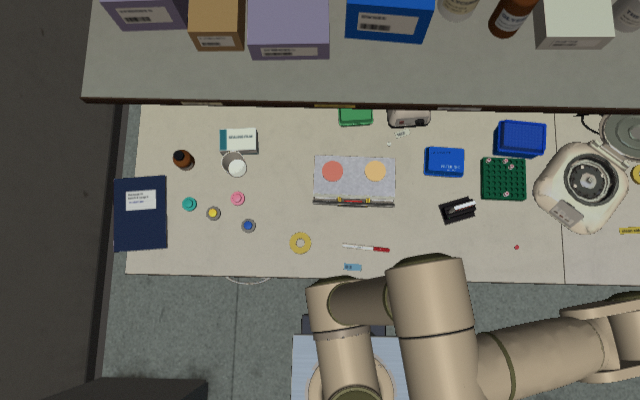

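View pics/scene0.png

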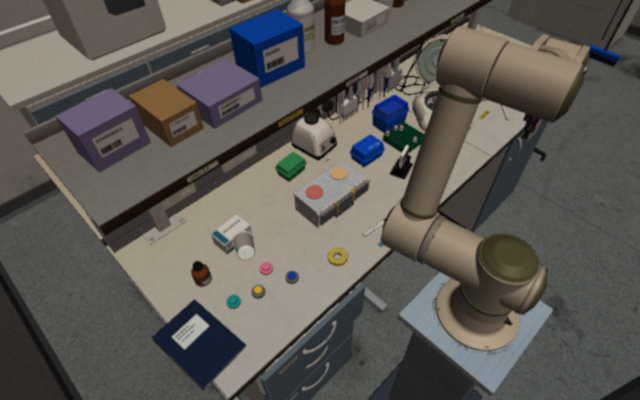

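Top view: stand with label at (458,210), rack at (354,180) with lip along row 200 and the yellow cheeks near cols 338/369. Blue pad at (248,226), yellow pad at (213,213). Now I'll measure these coarsely.

```bash
cat > h.py <<'E'
import numpy as np,cv2
from rig import status,capture,camera_info
from scipy.spatial.transform import Rotation as R
def rot(s): q=s["ee_rot"]; return R.from_quat([q[1],q[2],q[3],q[0]])
def cast(K,T,u,v,z):
    "pixel -> world point on plane height z"
    r=np.array([(u-K[0,2])/K[0,0],-(v-K[1,2])/K[1,1],-1.])
    C=-T[:3,:3].T@T[:3,3]; d=T[:3,:3].T@r
    return C+d*(z-C[2])/d[2]
def dep(K,T,u,v,d):
    r=np.array([(u-K[0,2])/K[0,0],-(v-K[1,2])/K[1,1],-1.])*d
    return T[:3,:3].T@(r-T[:3,3])
def proj(K,T,P):
    c=T[:3,:3]@np.array(P)+T[:3,3]; return K[0,2]+K[0,0]*c[0]/-c[2],K[1,2]-K[1,1]*c[1]/-c[2]
def blobs(p,lo,hi,box,mn=8):
    "HSV mask blobs in box u0,v0,u1,v1 -> centroid, area, minAreaRect"
    u0,v0,u1,v1=box; h=cv2.cvtColor(p[v0:v1,u0:u1],cv2.COLOR_RGB2HSV)
    m=cv2.inRange(h,lo,hi); n,l,s,c=cv2.connectedComponentsWithStats(m)
    return [(c[i]+[u0,v0],s[i][4],s[i][:4]+np.array([u0,v0,0,0])) for i in range(1,n) if s[i][4]>=mn]
E
python3 - <<'E'
from h import *
f=np.load("top0.npz");p,d,K,T=[f[k] for k in"pdKT"]
for n,lo,hi,box,z in[("blue",(100,120,60),(130,255,255),(235,215,260,240),21),("yel",(18,120,80),(35,255,255),(203,203,224,224),21),
  ("cheek",(18,120,60),(35,255,255),(310,190,400,212),86),("labeltop",(0,0,170),(180,60,255),(440,195,480,225),94),("black",(0,0,0),(180,255,55),(430,190,485,230),40)]:
    for c,a,b in blobs(p,lo,hi,box,3): print(n,c.round(1),a,b,cast(K,T,*c,z).round(1))
def e(b,k,fn):
    u0,v0,u1,v1=b; cv2.imwrite(fn,cv2.resize(p[v0:v1,u0:u1,::-1],None,fx=k,fy=k,interpolation=cv2.INTER_CUBIC))
e((300,140,490,240),4,"pics/c1.png")
for u,v in[(354,175),(354,200),(458,206),(458,110),(300,90),(430,110),(350,115)]: print(u,v,dep(K,T,u,v,d[v,u]).round())
E
```

```text
blue [247.5 224.8] 55 [244 221   8   8] [441.2 291.1  21. ]
yel [212.3 212.4] 55 [208 209   9   8] [473.6 390.8  21. ]
cheek [339.1 199.1] 15 [338 197   4   5] [507.2  39.8  86. ]
cheek [367.4 200.4] 18 [365 198   5   5] [505.6 -35.8  86. ]
labeltop [448.8 197.5] 97 [440 195  24   8] [ 516.8 -250.7   94. ]
labeltop [468.  202.5] 101 [454 195  25  15] [ 504.5 -300.9   94. ]
labeltop [477.6 208.7] 23 [475 205   5   8] [ 488.5 -325.8   94. ]
labeltop [477.8 216.1] 10 [477 214   3   5] [ 468.7 -325.8   94. ]
labeltop [441.2 221.5] 21 [440 217   4   8] [ 452.1 -229.4   94. ]
labeltop [474.3 219. ] 6 [474 217   2   5] [ 460.8 -316.4   94. ]
labeltop [464.7 220.8] 14 [461 220   8   3] [ 455.5 -291.1   94. ]
labeltop [473.1 222.6] 15 [470 219   9   6] [ 451.2 -312.8   94. ]
labeltop [479. 221.] 3 [479 220   1   3] [ 455.8 -328.5   94. ]
labeltop [462.  223.7] 3 [461 223   3   2] [ 447.7 -283.7   94. ]
black [482.1 194.4] 24 [481 190   4   9] [ 538.2 -355.7   40. ]
black [456.  210.6] 507 [439 197  37  27] [ 491.  -282.5   40. ]
354 175 [574.   1.  85.]
354 200 [512.  -1.  54.]
458 206 [ 494. -274.   95.]
458 110 [ 673. -220.  326.]
300 90 [707. 137. 339.]
430 110 [ 676. -159.  316.]
350 115 [753.  13.  59.]
```

View pics/c1.png

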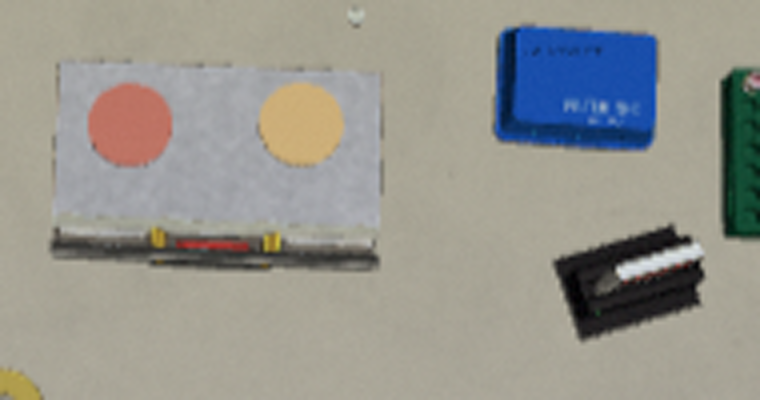

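```bash
python3 - <<'E'
from h import *
s=status.sense(); ci=camera_info("wrist"); T=ci["camera_from_world"]; C=-T[:3,:3].T@T[:3,3]; r=rot(s)
print("cam in tool",r.inv().apply(C-s["eef_pos"]),"view",r.inv().apply(-T[2,:3]),"right",r.inv().apply(T[0,:3]),ci["K"])
f=np.load("top0.npz");K,T=f["K"],f["T"]
a,b=cast(K,T,454,208.5,94),cast(K,T,475.5,202.5,94); print("label ends",a,b,(a+b)/2,np.degrees(np.arctan2(-(a-b)[0],(a-b)[1])))
D=np.array([440,-270,380.])-s["eef_pos"]; print("tool shift",r.inv().apply(D)/100)
E
```

```text
cam in tool [78.755901    0.23344991 30.03092145] view [-3.08311264e-01 -5.74448954e-04  9.51285359e-01] right [-5.05562758e-04  9.99999775e-01  4.40013217e-04] [[317.88794565   0.         325.12932567]
 [  0.         317.88794565 201.38790567]
 [  0.           0.           1.        ]]
label ends [ 487.55873925 -263.70542054   94.        ] [ 504.95528366 -320.8891702    94.        ] [ 496.25701146 -292.29729537   94.        ] 16.920905265492536
tool shift [ 2.97686203 -1.0318785   0.24391398]
```

```bash
python3 -m crank '[[1,-0.35,0,0,0,0,0],[1,-0.35,0,0,0,0,0],[1,-0.35,0,0,0,0,0]]' && python3 -m crank '[[1,-0.35,0.1,0,0,0,0],[1,-0.35,0.1,0,0,0,0],[1,-0.35,0.1,0,0,0,0]]' && python3 -m crank '[[1,-0.3,0.1,0,0,-0.2,0],[1,-0.3,0.1,0,0,-0.4,0],[1,-0.3,0.1,0,0,-0.6,0],[1,-0.3,0.1,0,0,-0.8,0],[1,-0.3,0.1,0,0,-1,0],[1,-0.3,0.1,0,0,-1,0],[1,-0.3,0.1,0,0,-1,0]]'
cat > look.py <<'E'
import sys; from h import *
s=status.sense(); ci=camera_info("wrist"); p,d=capture("wrist"); n=sys.argv[1]
print(s["time_s"],s["eef_pos"].round(1),"tool x yaw",np.degrees(np.arctan2(*rot(s).as_matrix()[[1,0],0])).round(2),"f",s["force"].round(1))
cv2.imwrite(f"pics/{n}.png",p[...,::-1]); np.savez(n+".npz",p=p,d=d,K=ci["K"],T=ci["camera_from_world"])
E
python3 look.py w1
```

```text
time_s: 0.4
eef_pos: [287.8, -407.9, 404.6]
ee_rot: [-0.001, 0.979, 0.203, 0.0]
force: [-0.7, -1.1, -0.3]
grip_width: 1.0
grip_force: 0.0
time_s: 0.7
eef_pos: [365.6, -336.3, 394.1]
ee_rot: [-0.001, 0.979, 0.204, 0.0]
force: [-0.6, 0.0, 0.5]
grip_width: 0.997
grip_force: 0.0
time_s: 1.4
eef_pos: [443.1, -272.7, 384.5]
ee_rot: [-0.0, 0.828, 0.561, -0.0]
force: [-0.2, 0.4, 0.3]
grip_width: 1.0
grip_force: 0.0
1.4 [ 443.1 -272.7  384.5] tool x yaw 68.23 f [-0.2  0.4  0.3]
```

View pics/w1.png

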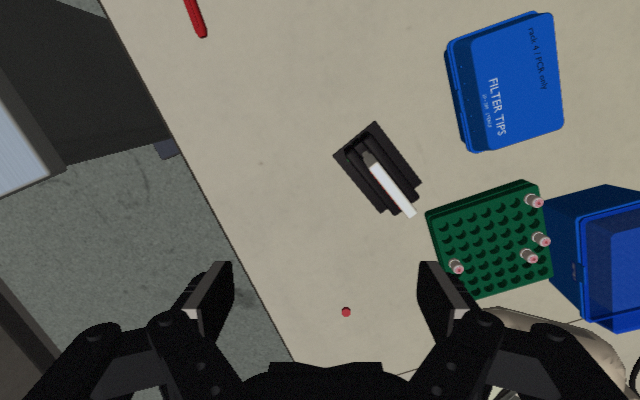

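The label (390,190) stands in its groove. The stand lies at (378,167). There's a reddish line on the label's left edge, which I'll check in the scene camera, since that one looks at the -x faces.

```bash
python3 - <<'E'
from h import *
f=np.load("w1.npz");p,d,K,T=[f[k] for k in"pdKT"]
s=np.load("scene0.npz")["p"][135:185,380:430,::-1]
a=cv2.resize(s,(500,500),interpolation=cv2.INTER_CUBIC); b=cv2.resize(p[110:230,320:440,::-1],(500,500)[::1],interpolation=cv2.INTER_CUBIC)
cv2.imwrite("pics/c2.png",cv2.resize(np.hstack([a,b]),(800,400)))
h=cv2.cvtColor(p,cv2.COLOR_RGB2HSV); m=cv2.inRange(h,(0,0,190),(180,60,255)); m[:, :350]=0;m[:140]=0;m[230:]=0;m[:,425:]=0
n,l,st,c=cv2.connectedComponentsWithStats(m); i=1+np.argmax(st[1:,4]); print(st[i],c[i])
r=cv2.minAreaRect(np.argwhere(l==i)[:,::-1].astype(np.float32)); bp=cv2.boxPoints(r); print(bp)
P=np.array([cast(K,T,u,v,94) for u,v in bp]); print(P.round(1)); print(P.mean(0))
e=[P[(k+1)%4]-P[k] for k in(0,1)]; e=max(e,key=np.linalg.norm); print([np.linalg.norm(P[(k+1)%4]-P[k]) for k in(0,1)],"yaw",np.degrees(np.arctan2(e[1],e[0]))-90)
E
```

```text
[370 163  46  55 593] [392.35075885 190.14333895]
[[368.87808 168.09756]
 [376.0732  162.34146]
 [416.17075 212.46341]
 [408.97562 218.21951]]
[[ 485.4 -264.3   94. ]
 [ 492.5 -261.9   94. ]
 [ 510.6 -316.7   94. ]
 [ 503.2 -319.5   94. ]]
[ 497.94111537 -290.61248655   94.        ]
[np.float64(7.523570196051811), np.float64(57.671954575924936)] yaw -161.7474423285311
```

View pics/c2.png

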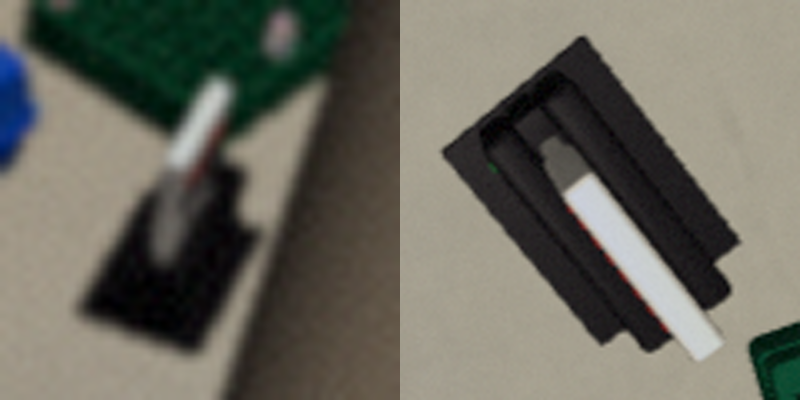

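Crop: the red bar is on the left (-x) face, so the screen faces front. Label top centre is at about (498,-291) with yaw 18°. I'll compute the approach to above it with tool x yaw 108.

```bash
cat > go.py <<'E'
import sys; from h import *
# go.py x y z toolxyaw : shift and turn fractions
s=status.sense(); t=np.array(list(map(float,sys.argv[1:4]))); r=rot(s); y=np.radians(float(sys.argv[4]))
X=np.array([np.cos(y),np.sin(y),0]); Z=np.array([0,0,-1.]); G=R.from_matrix(np.c_[X,np.cross(Z,X),Z])
print("from",s["eef_pos"].round(1),"shift",(r.inv().apply(t-s["eef_pos"])/100).round(3),"turn",(np.degrees((r.inv()*G).as_rotvec())/45).round(3))
E
python3 go.py 498 -290.6 300 108
```

```text
from [ 443.2 -272.6  384.5] shift [0.037 0.576 0.845] turn [-0.001 -0.    -0.885]
```

```bash
python3 -m crank '[[0.04,0.58,0.3,0,0,-0.2,0],[0.04,0.58,0.5,0,0,-0.4,0],[0.04,0.58,0.5,0,0,-0.6,0],[0.04,0.58,0.6,0,0,-0.8,0],[0.04,0.58,0.6,0,0,-0.885,0],[0.04,0.58,0.6,0,0,-0.885,0],[0.04,0.58,0.6,0,0,-0.885,0]]' && python3 look.py w2; python3 - <<'E'
from h import *
f=np.load("w2.npz");p,d,K,T=[f[k] for k in"pdKT"]
print(proj(K,T,[498,-291,94]))
h=cv2.cvtColor(p,cv2.COLOR_RGB2HSV); m=cv2.inRange(h,(0,0,180),(180,60,255))
n,l,st,c=cv2.connectedComponentsWithStats(m)
u,v=map(int,proj(K,T,[498,-291,94])); i=l[v,u]; print(i,st[i],c[i])
r=cv2.minAreaRect(np.argwhere(l==i)[:,::-1].astype(np.float32)); P=np.array([cast(K,T,*q,94) for q in cv2.boxPoints(r)]); print(P.round(1),P.mean(0))
E
python3 go.py 498 -290.6 240 108
```

```text
time_s: 2.15
eef_pos: [498.7, -290.1, 324.8]
ee_rot: [0.0, 0.589, 0.808, -0.0]
force: [-0.2, 0.2, 0.2]
grip_width: 1.002
grip_force: 0.0
2.15 [ 498.7 -290.1  324.8] tool x yaw 107.87 f [-0.2  0.2  0.2]
(np.float64(324.40474178171513), np.float64(221.6743202518373))
1 [319 180  11  80 875] [324.02857143 219.28685714]
[[ 485.8 -264.4   94. ]
 [ 492.  -262.4   94. ]
 [ 509.7 -316.9   94. ]
 [ 503.  -319.1   94. ]] [ 497.6169948  -290.70402152   94.        ]
from [ 498.7 -290.1  324.9] shift [-0.003 -0.008  0.849] turn [ 0.     0.    -0.002]
```

View pics/w2.png

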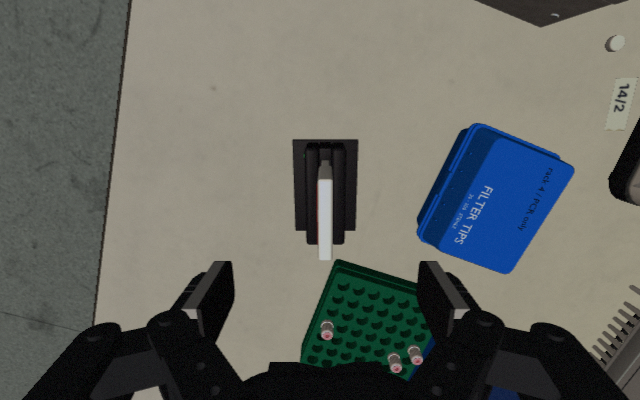

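Stand and label are centred between the fingers at (324,219), with nothing under the finger columns. Descend and grip.

```bash
python3 -m crank '[[-0.01,-0.01,0.4,0,0,0,0],[-0.01,-0.01,0.7,0,0,0,0],[-0.01,-0.01,0.87,0,0,0,0],[-0.01,-0.01,0.87,0,0,0,0],[-0.01,-0.01,0.87,0,0,0,0]]' && python3 -m crank '[[0,0,0,0,0,0,0.5],[0,0,0,0,0,0,1],[0,0,0,0,0,0,1],[0,0,0,0,0,0,1],[0,0,0,0,0,0,1],[0,0,0,0,0,0,1],[0,0,0,0,0,0,1],[0,0,0,0,0,0,1],[0,0,0,0,0,0,1],[0,0,0,0,0,0,1]]' 70
```

```text
time_s: 2.7
eef_pos: [498.3, -291.3, 238.5]
ee_rot: [0.001, 0.588, 0.809, -0.0]
force: [0.4, 0.1, 1.3]
grip_width: 0.998
grip_force: 0.0
time_s: 3.7
eef_pos: [498.2, -291.2, 238.0]
ee_rot: [0.0, 0.587, 0.809, -0.0]
force: [-0.4, -0.3, 5.8]
grip_width: 0.097
grip_force: 68.8
```

```bash
python3 -m crank '[[0,0,-0.2,0,0,0,1],[0,0,-0.4,0,0,0,1],[0,0,-0.7,0,0,0,1],[0,0,-1,0,0,0,1],[0,0,-1,0,0,0,1],[0,0,-1,0,0,0,1]]' && python3 look.py w3
```

```text
time_s: 4.3
eef_pos: [498.0, -291.0, 337.2]
ee_rot: [-0.0, 0.587, 0.809, 0.0]
force: [0.3, -0.0, -2.0]
grip_width: 0.108
grip_force: 68.2
4.3 [ 498.  -291.   337.2] tool x yaw 108.08 f [ 0.3 -0.  -2. ]
```

View pics/w3.png

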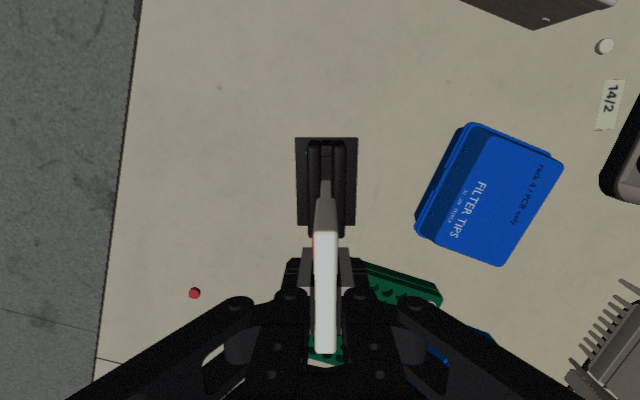

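The label is held edge-on between the pads: top edge from (325,232) to (325,353), blade end near (326,182), stand now empty. Next I measure the label's place in the tool and plan the carry.

```bash
python3 - <<'E'
from h import *
f=np.load("w3.npz");p,d,K,T=[f[k] for k in"pdKT"]
s=status.sense(); r=rot(s); E=s["eef_pos"]; t=lambda P:(r.inv().apply(P-E)).round(1)
h=cv2.cvtColor(p,cv2.COLOR_RGB2HSV); m=cv2.inRange(h,(0,0,200),(180,40,255)); m[:, :300]=0;m[:,350:]=0;m[:200]=0
n,l,st,c=cv2.connectedComponentsWithStats(m); i=1+np.argmax(st[1:,4]); print(st[i],c[i])
print("col",p[176:240:3,326].tolist(), d[180:240:6,326].round())
zt=E[2]-144
for v in(st[i][1],st[i][1]+st[i][3]): print(v,"tool",t(cast(K,T,325,v,zt)))
for v in(240,300,340): 
    row=np.where(m[v])[0]; print(v,row.min(),row.max(),"mid",t(cast(K,T,row.mean(),v,zt)))
f=np.load("top0.npz");K,T=f["K"],f["T"]
print("pink",cast(K,T,237,198,21),"turq",cast(K,T,189,203,21))
E
python3 go.py 441 200 375 95
```

```text
from [ 497.9 -291.   336.5] shift [ 4.845  0.982 -0.378] turn [-0.002 -0.002  0.291]Traceback (most recent call last):
  File "<stdin>", line 5, in <module>
    return _wrapfunc(a, 'argmax', axis=axis, out=out, **kwds)
    return bound(*args, **kwds)
ValueError: attempt to get argmax of an empty sequence
```

```bash
sed -n 1,1p h.py >/dev/null; python3 - <<'E'
from h import *
f=np.load("w3.npz");p,d,K,T=[f[k] for k in"pdKT"]
s=status.sense(); r=rot(s); E=s["eef_pos"]; t=lambda P:(r.inv().apply(P-E)).round(1)
print([(v,p[v,326].tolist(),round(float(d[v,326]))) for v in list(range(172,240,4))+[250,330,345,349,352,355,358]])
zt=E[2]-144
g=p[...,1].astype(int)
for v in(245,270,300,330,345): 
    c=np.where(g[v,300:350]>140)[0]+300; print(v,c.min(),c.max(),t(cast(K,T,c.mean(),v,zt)))
for v in(228,230,232,234,352,354): print(v,t(cast(K,T,325,v,zt)))
E
python3 -m crank '[[0,0,-0.2,0,0,0.1,1],[0.3,0,-0.4,0,0,0.3,1],[0.7,0,-0.4,0,0,0.4,1],[1,0,-0.4,0,0,0.4,1],[1,0,-0.4,0,0,0.4,1]]' && python3 -m crank '[[0.5,0,0,0,0,0,1],[1,0,0,0,0,0,1],[1,0,0,0,0,0,1]]' && python3 -m crank '[[0.5,0,0,0,0,0,1],[1,0,0,0,0,0,1],[1,0,0,0,0,0,1]]' && python3 -m crank '[[0.5,0,0,0,0,0,1],[1,-0.1,0,0,0,0,1],[1,-0.1,0,0,0,0,1]]' && python3 -m crank '[[0.5,0,0,0,0,0,1],[0.7,-0.1,0,0,0,0,1],[0.7,-0.1,0,0,0,0,1],[0.7,-0.1,0,0,0,0,1]]' && python3 look.py w4
```

```text
[(172, [32, 27, 29], 302), (176, [30, 27, 27], 301), (180, [59, 56, 54], 200), (184, [80, 78, 72], 191), (188, [81, 78, 72], 182), (192, [81, 79, 74], 174), (196, [82, 78, 71], 167), (200, [80, 76, 70], 160), (204, [78, 76, 70], 153), (208, [81, 77, 72], 148), (212, [81, 78, 71], 144), (216, [81, 77, 71], 139), (220, [83, 78, 74], 135), (224, [85, 84, 77], 130), (228, [86, 81, 76], 126), (232, [179, 173, 160], 124), (236, [182, 186, 187], 123), (250, [184, 187, 187], 125), (330, [186, 190, 186], 138), (345, [184, 189, 183], 139), (349, [184, 189, 184], 141), (352, [182, 186, 181], 141), (355, [2, 24, 13], 355), (358, [9, 39, 27], 352)]
245 300 349 [ 23.4  -0.6 144. ]
270 314 335 [ 12.1  -0.6 144. ]
300 316 334 [ -2.2  -0.4 144. ]
330 315 334 [-17.5  -0.6 144. ]
345 315 334 [-25.6  -0.6 144. ]
228 [ 30.7  -0.4 144.1]
230 [ 29.8  -0.4 144.1]
232 [ 29.   -0.4 144.1]
234 [ 28.1  -0.4 144.1]
352 [-29.4  -0.4 143.9]
354 [-30.6  -0.4 143.9]
time_s: 4.85
eef_pos: [466.3, -193.4, 376.6]
ee_rot: [-0.002, 0.706, 0.708, -0.0]
force: [-0.1, -0.1, 0.1]
grip_width: 0.104
grip_force: 68.3
time_s: 5.15
eef_pos: [466.8, -92.4, 376.7]
ee_rot: [-0.001, 0.705, 0.709, -0.0]
force: [0.8, 0.2, -0.5]
grip_width: 0.107
grip_force: 68.3
time_s: 5.45
eef_pos: [466.7, 7.5, 376.7]
ee_rot: [-0.001, 0.705, 0.709, -0.0]
force: [-0.3, -1.2, -0.8]
grip_width: 0.1
grip_force: 68.3
time_s: 5.75
eef_pos: [456.1, 107.1, 376.7]
ee_rot: [-0.001, 0.705, 0.709, -0.0]
force: [-0.3, 0.2, 0.2]
grip_width: 0.106
grip_force: 68.3
time_s: 6.15
eef_pos: [447.2, 173.1, 377.0]
ee_rot: [-0.0, 0.707, 0.708, -0.001]
force: [0.5, 0.3, -0.5]
grip_width: 0.107
grip_force: 68.3
6.15 [447.2 173.1 377. ] tool x yaw 90.08 f [ 0.5  0.3 -0.5]
```

View pics/w4.png

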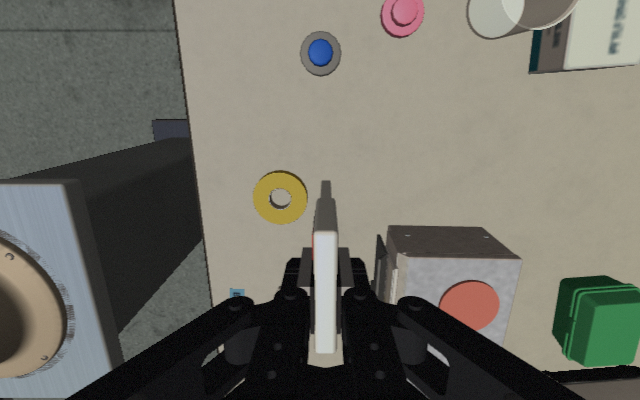

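Wrist view: label held upright, blue pad at (320,52), pink pad at (403,12), tape roll at (280,197). The label sits centred in the tool, with its foot about 234 mm ahead.

```bash
python3 - <<'E'
from h import *
f=np.load("w4.npz");p,d,K,T=[f[k] for k in"pdKT"]
for c,a,b in blobs(p,(100,150,60),(130,255,255),(290,20,350,85),50): print(c,a,cast(K,T,*c,21),"TCP shift for foot",(cast(K,T,*c,21)-[447.2,172.6,0])/100)
E
```

```text
[319.95573441  52.03420523] 497 [441.67753283 292.94738729  21.        ] TCP shift for foot [-0.05522467  1.20347387  0.21      ]
```

```bash
python3 -m crank '[[0.5,-0.05,0.2,0,0,0,1],[1,-0.06,0.5,0,0,0,1],[1,-0.06,0.7,0,0,0,1],[1,-0.06,0.7,0,0,0,1]]' && python3 -m crank '[[0.19,0,0.2,0,0,0,1],[0.19,0,0.45,0,0,0,1],[0.19,0,0.45,0,0,0,1],[0.19,0,0.45,0,0,0,1]]' && python3 look.py w5; python3 go.py 441.5 292.5 256 90
```

```text
time_s: 6.6
eef_pos: [440.4, 273.8, 304.5]
ee_rot: [-0.001, 0.706, 0.708, -0.003]
force: [0.1, -1.2, -0.2]
grip_width: 0.107
grip_force: 68.3
time_s: 7.0
eef_pos: [441.4, 291.8, 264.0]
ee_rot: [0.0, 0.707, 0.707, 0.0]
force: [-0.5, -0.3, 0.2]
grip_width: 0.106
grip_force: 68.3
7.0 [441.4 291.8 264. ] tool x yaw 89.98 f [-0.5 -0.3  0.2]
from [441.3 292.  264.5] shift [0.005 0.001 0.085] turn [ 0.003 -0.001 -0.   ]
```

```bash
python3 -m crank '[[0.01,0,0.06,0,0,0,1],[0.01,0,0.1,0,0,0,1],[0.01,0,0.12,0,0,0,1],[0.01,0,0.12,0,0,0,1]]'; python3 -m crank '[[0,0,0.02,0,0,0,1],[0,0,0.02,0,0,0,1]]';python3 -m crank '[[0,0,0.02,0,0,0,1],[0,0,0.02,0,0,0,1]]'
```

```text
time_s: 7.45
eef_pos: [440.7, 293.9, 251.0]
ee_rot: [0.0, 0.707, 0.708, 0.0]
force: [2.0, -0.8, 2.5]
grip_width: 0.105
grip_force: 68.7
time_s: 7.65
eef_pos: [440.8, 294.0, 249.8]
ee_rot: [0.001, 0.707, 0.708, 0.001]
force: [-0.4, -0.7, 9.5]
grip_width: 0.107
grip_force: 69.8
time_s: 7.85
eef_pos: [440.9, 294.1, 249.3]
ee_rot: [0.001, 0.706, 0.708, 0.001]
force: [-3.7, -3.3, 25.6]
grip_width: 0.104
grip_force: 72.2
```

Blue bottomed out (25 N, TCP at the stop height). Lift and look for yellow.

```bash
python3 -m crank '[[0,0,-0.3,0,0,0,1],[0,0,-0.6,0,0,0,1],[0,0,-0.6,0,0,0,1],[0,0,-0.6,0,0,0,1]]'; python3 look.py w5; python3 - <<'E'
from h import *
f=np.load("w5.npz");p,d,K,T=[f[k] for k in"pdKT"]
print(proj(K,T,[474,392,21]))
for c,a,b in blobs(p,(20,150,80),(35,255,255),(250,0,500,240),50): print(c,a,b,cast(K,T,*c,21))
E
```

```text
time_s: 8.25
eef_pos: [440.2, 293.9, 306.5]
ee_rot: [-0.0, 0.707, 0.708, -0.0]
force: [-0.2, -0.2, -1.2]
grip_width: 0.108
grip_force: 68.4
8.25 [440.2 293.9 306.5] tool x yaw 90.08 f [-0.2 -0.2 -1.2]
(np.float64(371.11262586113577), np.float64(71.3038096509288))
[370.89790898  69.54612546] 813 [355  53  32  34] [473.78475429 393.21461407  21.        ]
```

```bash
python3 -m crank '[[0.5,0.17,0,0,0,0,1],[0.99,0.335,0.2,0,0,0,1],[0.99,0.335,0.42,0,0,0,1],[0.99,0.335,0.42,0,0,0,1],[0.99,0.335,0.42,0,0,0,1],[0.99,0.335,0.42,0,0,0,1]]' && python3 -m crank '[[0,0,0.06,0,0,0,1],[0,0,0.1,0,0,0,1],[0,0,0.13,0,0,0,1],[0,0,0.14,0,0,0,1],[0,0,0.14,0,0,0,1]]'
```

```text
time_s: 8.9
eef_pos: [473.9, 392.3, 265.7]
ee_rot: [0.0, 0.707, 0.707, 0.0]
force: [0.1, 0.1, -0.7]
grip_width: 0.106
grip_force: 68.4
time_s: 9.4
eef_pos: [473.9, 392.8, 250.9]
ee_rot: [0.0, 0.707, 0.708, 0.0]
force: [0.2, -1.8, 3.2]
grip_width: 0.106
grip_force: 69.0
```

```bash
python3 -m crank '[[0,0,0.02,0,0,0,1],[0,0,0.03,0,0,0,1],[0,0,0.03,0,0,0,1]]';python3 -m crank '[[0,0,0.01,0,0,0,1],[0,0,0.01,0,0,0,1]]'
```

```text
time_s: 9.7
eef_pos: [474.0, 393.0, 249.6]
ee_rot: [0.0, 0.707, 0.708, 0.001]
force: [-2.7, -3.7, 15.1]
grip_width: 0.102
grip_force: 71.0
time_s: 9.9
eef_pos: [474.0, 393.0, 249.5]
ee_rot: [0.001, 0.707, 0.708, 0.001]
force: [-4.7, -4.8, 21.8]
grip_width: 0.1
grip_force: 71.9
```

Yellow bottomed out too (22 N). Lift, then carry to a viewing spot beside the rack.

```bash
python3 -m crank '[[0,0,-0.3,0,0,0,1],[0,0,-0.6,0,0,0,1],[-0.4,-0.1,-1,0,0,0,1],[-0.9,-0.1,-1,0,0,0,1],[-1,-0.1,-1,0,0,0,1],[-1,-0.1,-1,0,0,0,1]]' && python3 -m crank '[[-0.5,0,-0.2,0,0,0,1],[-1,0,-0.3,0,0,0,1],[-1,0,-0.3,0,0,0,1]]' && python3 -m crank '[[-0.5,0,0,0,0,0,1],[-1,0,0,0,0,0,1],[-1,0,0,0,0,0,1]]' && python3 -m crank '[[-0.5,0,0,0,0,0,1],[-1,0.1,0,0,0,0,1],[-1,0.2,0,0,0,0,1]]' && python3 -m crank '[[-0.5,0.1,0,0,0,0,1],[-0.9,0.2,0,0,0,0,1],[-0.9,0.2,0,0,0,0,1],[-0.9,0.2,0,0,0,0,1]]' && python3 look.py w6
```

```text
time_s: 10.5
eef_pos: [464.1, 291.5, 346.8]
ee_rot: [-0.0, 0.708, 0.707, 0.0]
force: [-0.4, -0.3, 0.1]
grip_width: 0.105
grip_force: 68.5
time_s: 10.8
eef_pos: [464.6, 190.6, 377.5]
ee_rot: [0.001, 0.708, 0.707, 0.0]
force: [-0.2, 0.2, -0.7]
grip_width: 0.103
grip_force: 68.5
time_s: 11.1
eef_pos: [464.9, 89.9, 376.1]
ee_rot: [-0.0, 0.708, 0.706, -0.0]
force: [1.1, 0.8, -0.1]
grip_width: 0.103
grip_force: 68.5
time_s: 11.4
eef_pos: [485.3, -10.1, 376.2]
ee_rot: [-0.0, 0.708, 0.706, -0.0]
force: [0.2, 1.0, -0.0]
grip_width: 0.103
grip_force: 68.5
time_s: 11.8
eef_pos: [505.2, -96.3, 375.9]
ee_rot: [-0.001, 0.707, 0.708, 0.0]
force: [0.0, 0.6, -0.8]
grip_width: 0.103
grip_force: 68.5
11.8 [505.2 -96.3 375.9] tool x yaw 90.07 f [ 0.   0.6 -0.8]
```

View pics/w6.png

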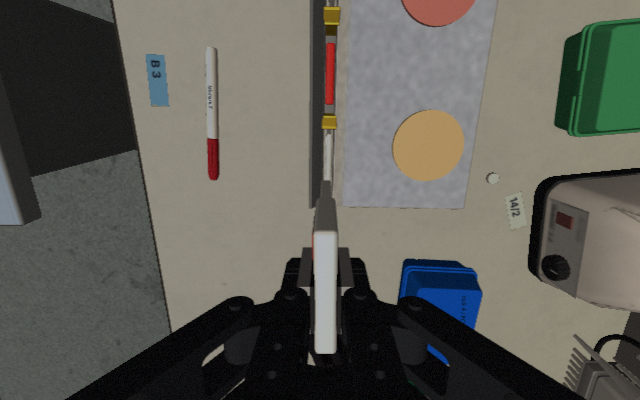

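Rack seen from the side: cheeks at (332,15) and (329,122), red seat at col 330 between rows 42 and 104, slot running almost vertically in the image. Measure precisely.

```bash
cat > meas.py <<'E'
import sys; from h import *
f=np.load(sys.argv[1]+".npz");p,d,K,T=[f[k] for k in"pdKT"]
h=cv2.cvtColor(p,cv2.COLOR_RGB2HSV)
for n,lo,hi,z in(("cheek",(18,130,80),(35,255,255),86),("seat",(0,150,80),(8,255,255),50)):
    m=cv2.inRange(h,lo,hi); m[:,:300]=0; m[:,360:]=0; m[215:]=0
    k,l,st,c=cv2.connectedComponentsWithStats(m)
    for i in range(1,k):
        if st[i][4]<60: continue
        P=cast(K,T,*c[i],z); print(n,c[i].round(1),st[i],P.round(1))
        q=np.argwhere(l==i); vs=sorted(set(q[:,0]))[2:-2]
        mid=np.array([cast(K,T,q[q[:,0]==v,1].mean(),v,z) for v in vs])
        if n=="seat":
            a=np.polyfit(mid[:,1],mid[:,0],1); print("  x=",a,"yaw",-np.degrees(np.arctan(a[0])), "y range",cast(K,T,330,q[:,0].max()+1,z)[1],cast(K,T,330,q[:,0].min(),z)[1],"width",[np.ptp(q[q[:,0]==v,1])+1 for v in vs[::10]])
# rack front and lip edges: strong gradients on rows
g=cv2.cvtColor(p,cv2.COLOR_RGB2GRAY).astype(int)
for v in(60,80,150,170): print(v,g[v,304:352].tolist())
E
python3 meas.py w6
```

```text
cheek [331.   15.2] [323   6  17  19 288] [508.7  40.1  86. ]
cheek [328.6 121.8] [322 115  15  14 189] [507.3 -34.9  86. ]
seat [329.6  72.6] [325  43  10  62 508] [508.4   4.1  50. ]
  x= [1.39864872e-02 5.08341665e+02] yaw -0.8013144404284893 y range -22.686306006538924 27.32049305301387 width [np.int64(9), np.int64(9), np.int64(8), np.int64(8), np.int64(8), np.int64(8)]
60 [138, 138, 138, 138, 138, 119, 82, 85, 75, 48, 46, 49, 47, 45, 44, 47, 47, 47, 45, 49, 55, 61, 65, 79, 83, 81, 79, 79, 74, 62, 59, 58, 100, 141, 136, 134, 133, 132, 132, 132, 133, 136, 142, 145, 141, 139, 137, 138]
80 [139, 137, 140, 137, 137, 120, 84, 88, 73, 47, 45, 46, 47, 48, 47, 46, 48, 41, 43, 46, 64, 81, 70, 81, 83, 79, 76, 72, 66, 57, 55, 84, 118, 135, 135, 140, 139, 139, 140, 140, 138, 138, 132, 133, 138, 139, 141, 143]
150 [138, 134, 137, 135, 127, 103, 84, 81, 55, 48, 49, 45, 48, 47, 44, 43, 44, 48, 49, 91, 139, 144, 153, 161, 162, 162, 147, 120, 102, 91, 120, 132, 130, 132, 133, 132, 137, 140, 133, 130, 130, 134, 133, 132, 136, 135, 137, 137]
170 [135, 136, 136, 136, 122, 90, 84, 78, 51, 50, 46, 48, 43, 45, 45, 45, 45, 49, 63, 101, 141, 148, 152, 165, 164, 153, 128, 100, 78, 98, 133, 125, 125, 124, 127, 132, 134, 136, 138, 139, 137, 135, 134, 135, 138, 139, 138, 140]
```

Bay centre is about (508.3, 2.5) with yaw -1°. Move over it and lower to just above the mouth.

```bash
python3 -m crank '[[0.5,0.02,0,0,0,0.024,1],[0.99,0.037,0,0,0,0.024,1],[0.99,0.037,0,0,0,0.024,1],[0.99,0.037,0.2,0,0,0.024,1],[0.99,0.037,0.4,0,0,0.024,1],[0.99,0.037,0.4,0,0,0.024,1],[0.99,0.037,0.4,0,0,0.024,1]]'; python3 look.py w7; python3 go.py 508.8 3 330 89
```

```text
time_s: 12.55
eef_pos: [508.1, 2.8, 337.2]
ee_rot: [-0.0, 0.713, 0.701, 0.0]
force: [0.4, 0.3, 0.2]
grip_width: 0.103
grip_force: 68.5
12.55 [508.1   2.8 337.2] tool x yaw 89.06 f [0.4 0.3 0.2]
from [508.2   2.5 337.6] shift [0.005 0.006 0.076] turn [0.002 0.    0.001]
```

View pics/w7.png

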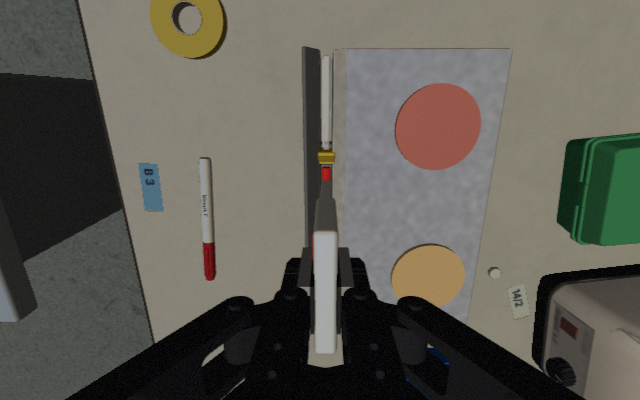

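The blade (col 326) lines up with cheek (326,157), seat (326,174) and slot strip (col 326). Descend with force checks.

```bash
python3 -m crank '[[0.005,0.005,0.1,0,0,0,1],[0.005,0.005,0.2,0,0,0,1],[0.005,0.005,0.25,0,0,0,1],[0.005,0.005,0.3,0,0,0,1],[0.005,0.005,0.3,0,0,0,1]]'; python3 -m crank '[[0,0,0.05,0,0,0,1],[0,0,0.1,0,0,0,1],[0,0,0.1,0,0,0,1]]';  python3 -m crank '[[0,0,0.05,0,0,0,1],[0,0,0.1,0,0,0,1],[0,0,0.12,0,0,0,1],[0,0,0.12,0,0,0,1]]'
```

```text
time_s: 13.1
eef_pos: [508.5, 2.5, 306.0]
ee_rot: [-0.001, 0.713, 0.701, -0.0]
force: [0.3, -0.7, 1.5]
grip_width: 0.107
grip_force: 68.5
time_s: 13.4
eef_pos: [508.4, 2.5, 296.0]
ee_rot: [-0.0, 0.713, 0.701, -0.0]
force: [0.6, -0.6, 0.8]
grip_width: 0.104
grip_force: 68.5
time_s: 13.8
eef_pos: [508.5, 2.5, 284.4]
ee_rot: [-0.0, 0.713, 0.701, -0.0]
force: [0.2, 0.2, -0.3]
grip_width: 0.109
grip_force: 68.5
```

```bash
python3 -m crank '[[0,0,0.03,0,0,0,1],[0,0,0.06,0,0,0,1],[0,0,0.06,0,0,0,1]]'; python3 -m crank '[[0,0,0.02,0,0,0,1],[0,0,0.03,0,0,0,1],[0,0,0.03,0,0,0,1]]';  python3 -m crank '[[0,0,0.01,0,0,0,1],[0,0,0.01,0,0,0,1],[0,0,0.01,0,0,0,1]]'
```

```text
time_s: 14.1
eef_pos: [508.6, 2.5, 278.8]
ee_rot: [0.0, 0.713, 0.701, 0.0]
force: [-1.5, 0.4, 5.6]
grip_width: 0.107
grip_force: 69.4
time_s: 14.4
eef_pos: [508.7, 2.5, 276.2]
ee_rot: [0.0, 0.713, 0.701, 0.0]
force: [-1.1, 0.4, 7.3]
grip_width: 0.104
grip_force: 69.6
time_s: 14.7
eef_pos: [508.7, 2.5, 275.8]
ee_rot: [0.001, 0.713, 0.701, 0.0]
force: [-2.3, 1.1, 12.3]
grip_width: 0.109
grip_force: 70.4
```

```bash
python3 -m crank '[[0,0,0.01,0,0,0,1],[0,0,0.015,0,0,0,1],[0,0,0.015,0,0,0,1],[0,0,0.015,0,0,0,1],[0,0,0.015,0,0,0,1],[0,0,0.015,0,0,0,1]]'; python3 look.py w8
```

```text
time_s: 15.3
eef_pos: [508.8, 2.5, 275.6]
ee_rot: [0.001, 0.713, 0.701, 0.001]
force: [-7.3, 0.9, 24.5]
grip_width: 0.106
grip_force: 72.2
15.3 [508.8   2.5 275.6] tool x yaw 89.01 f [-7.3  0.9 24.5]
```

View pics/w8.png

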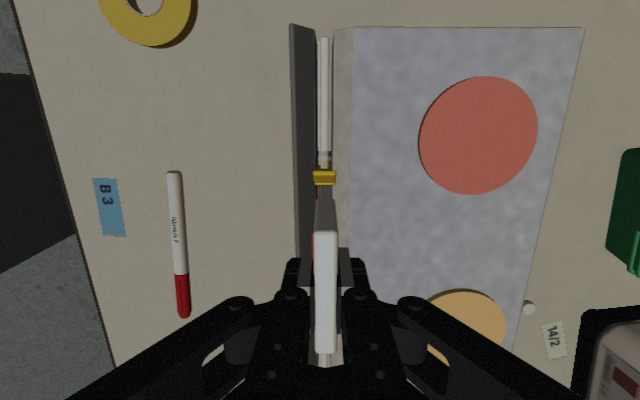

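The label is behind the lip and inside the bay. Its top edge is still at row 232, so it hasn't slipped, and the seat is hard at its stop (TCP barely moved while the force rose to 24 N).

```bash
python3 -c "
from rig import ticket; print(ticket.finish_job())"
```

```text
the job is handed in; nothing more can be done
None
```

Job handed in at about 15 s: the label was pressed to the stop on the blue pad and then the yellow one, and is now held in the bay, screen to the front, with the seat at its stop under about 24 N and no contact seen with the other objects.

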